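# Fit the slicing disc on the food processor's keyed spindle

### The job

Pick up the slicing disc by its hub, lower it over the food processor's drive spindle and turn it, pressing lightly, until the hub's two tabs drop into the spindle's keyways; then press it down past the stiff rubber collar until it is fully home, flat on the steel ring, and let go. Work gently: press with no more than about 25 N, do not wrench the disc round against the spindle, and leave the mug, jar and tin where they stand.

Things in the scene. Friction and masses are not known exactly. Their poses are not given: they have to be found in the camera images.
- disc_grip (a point): Grip point of the loose slicing disc: on its axis, 44 mm above its underside, in the middle of the hub's flat-sided grip block, which is 44 mm long (x axis) and 30 mm wide (y axis) and reaches from 23 to 58 mm above the underside: pinch it across the 30 mm. z is up along the disc's axis. A 17.6 mm round hole goes down through the block.
- disc: The disc (0.16 to 0.26 kg), origin in the centre of its underside, axes as disc_grip: a steel plate 110 mm across, 5 mm thick, lying flat on the counter, with a grey plastic hub on it; under the grip block the hub is round, 42 mm across, up to 23 mm above the underside. Home, its origin coincides with seat.
- disc_foot (a point): Centre of the disc's underside, axes as disc_grip. Here the hub has a 33.6 mm bore, 22 mm deep and open below (the 17.6 mm hole goes on above it), with two opposite tabs, 6 mm wide, 8 mm high, level with the underside, that point inwards along +x and -x and leave 25.4 mm between them.
- base: The food processor's white motor base, with its spindle and collar, fixed to the counter: 200 mm along x, 180 mm along y, 90 mm high. Origin on the counter on the spindle's axis, which is in the middle; x points from the control dial on its front to its back; z is up.
- seat (a point): On the spindle's axis, 94 mm above the counter, axes as base: level with the steel seat ring (52 to 92 mm across) on which the disc's underside rests when home.
- shoulder (a point): On the spindle's axis, 18 mm above seat, axes as base (they do not turn with the spindle): top of the keyed part, 32 mm across, which has two opposite keyways 7.5 mm wide, 4 mm deep, open at the top. An unaligned disc stops here on its tabs. The keyways' line is at an unknown angle within 0.75 rad either way of x; a brake holds the spindle up to about 0.8 N m. Tabs drop in when aligned to 0.05 rad.
- pilot_tip (a point): Top of the plain round pilot, on the spindle's axis, 62 mm above seat. The pilot stands on the shoulder, 16 mm across, its last 8 mm tapered to 6 mm, and guides the disc's 17.6 mm hole. Axes as base.
- collar (a joint): Travel (m) of the black rubber collar round the foot of the spindle (35 to 49 mm across): 0 = raised, its top 6 mm above seat; 0.006 = level with the seat ring. No spring: it moves only when pushed down with about 7 to 10 N, so the disc's weight alone does not move it, and it stays where it is pushed.
- mug_mid (a point): Middle of a white mug (80 mm across, 92 mm high), loose, to be left alone.
- jar_mid (a point): Middle of a glass jar (60 mm across, 85 mm high), loose, to be left alone.
- tin_mid (a point): Middle of a tin can (68 mm across, 75 mm high), loose, to be left alone.
There are look-alikes about, which are no part of the job. Leave any orange look-alike of the disc alone.

How it is judged (in metres and radians):
On the way, in this order (a step that is already met when the one before it is completed fails the run):
1. the disc is on the spindle's pilot, not yet home (z of disc_foot in the frame of seat below 0.024 m and horizontal distance between disc_foot and seat below 0.005 m and value of joint collar below 0.003 m), for 0.1 s.
2. the tabs are in the keyways and the disc is pressed home (z of disc_foot in the frame of seat below 0.002 m and horizontal distance between disc_foot and seat below 0.004 m), for 0.2 s.
At the end, for the whole second after the job is handed in: The disc is fully home and released: its underside within 2 mm of the seat ring's height and 4 mm of the spindle's axis, level within 0.06 rad, at rest; the mug, jar and tin are within 20 mm of where they stood (all of step 2 and angle between disc_foot's own z axis and vertical below 0.06 rad and linear speed of disc below 0.01 m/s and distance of each of mug_mid, jar_mid, tin_mid from where it was at the start of the episode below 0.02 m); the robot touches nothing.
It fails at once if the disc is forced: it bears on the machine, pushing and twisting together, with more than 45 N (contact force between disc and base above 45 N).
It fails at once if the arm or hand bears on the machine with more than 30 N (contact force between the arm and base above 30 N).
It fails at once if the mug, jar or tin is pushed more than 20 mm or knocked over (distance of any of mug_mid, jar_mid, tin_mid from where it was at the start of the episode above 0.02 m).
It also fails if it takes over 69 s, if anything falls off the work surface, if the arm or the gripper's body presses on something with over 40 N, if the wrist force passes 120 N, or if a joint passes its speed limit or range.

### The arm

A 6-joint arm with a two-finger parallel gripper is mounted at the origin on the work surface. World frame = base frame: x ahead of the robot, y to its left, z up, the work surface at z = 0. Lengths are in m, angles in degrees, forces in N, time in s.
With the tool pointing down it reaches from about 0.275 to 0.825 m from the base axis. Payload 5.2 kg.
Tool frame: the origin (TCP) lies at the very end of the fingers, on their centre line; the grasp point (between the pads) lies env.grip_depth behind it (env.grip_depth is the distance from the TCP to the grasp point, in m); z points along the fingers, y is the direction in which the jaws open and shut (so a half turn about z gives the same grasp; the last joint's range is limited). The gripper opens to 93 mm and grips with 3 to 60 N. Pads are 15 mm wide; open, the fingers measure 128 mm over their backs; the gripper's body (75 mm by 188 mm) begins 65 mm behind the grasp point.
Start: joints at [53.583, 14.817, 87.949, -0, 77.235, -11.62], TCP at [0.231, 0.499, 0.219] pointing down, gripper open.
Joint ranges: [-179.93, 179.93], [-52.35, 119.4], [10.71, 147.94], [-69.91, 249.91], [12.55, 155.21], [-178.61, 178.61]. Speed limits (degrees/s): [147.25, 147.25, 180, 180, 180, 180].

### API

Orientations are given as [roll, pitch, yaw] about the fixed x, y, z axes, in that order (R = Rz(yaw) Ry(pitch) Rx(roll)).
In Python, from bench import env gives the robot as it stands.
- The arm moves only by the shell command python3 -m crank 'ROWS' [OPENING] [FORCE]. ROWS is JSON, one flat list of numbers, 4 for each row, row after row: the shift along the tool's x, y, z in cm, then the turn about the tool's z in rad. A call has exactly 5 rows; each row is the pose to reach, as a shift and turn from the pose measured when the call began, along the tool's axes at that moment; what a row does not reach only later rows make up. A row lasts 1/8 s, in which the tool goes at most 62.5 mm and 10.7 degrees, less where a joint would pass 70% of its speed; a pose out of reach is approached as far as the arm can. A call with a gripper value outside its range is refused whole. OPENING is the opening, from -1 (shut) to 1 (fully open), set as the call begins (- or left out, the last holds). The fingers move at their own pace and stop on an object; FORCE is the grip in N (left out, the last holds). Time passes only in rows, so rows that repeat a pose let the fingers close, or fill a call up. It gives the time, the measured TCP pose, the force and the opening at its end, in the units of the state.
- env.observe(): the state, without advancing time (a new reading comes with each control period).
- env.get_image(name): name is "scene" or "top" or "wrist"; returns the picture (400x640x3 uint8, blue, green, red); there is no depth.
- env.camera_model(name): a dict with "K" (3x3 intrinsics, pixels), "extrinsics" (4x4, takes a point from camera to world coordinates); the wrist camera has in their place "mount" (4x4, takes a point from camera to tool coordinates, whose origin is the TCP and whose axes are the flange's). Camera axes: x right, y down, z forward; pixel columns grow to the right and rows downward; lengths in m; the calibration is good to about 2 mm. The wrist camera is an equidistant fisheye: a pixel r from the principal point sees the ray r / f radians off the axis. A picture is of the moment at which its call begins: read the wrist's pose just before it. camera_model takes no time and is no camera call.
- env.finish_job(): hands the job in, once; it reports no verdict.
The state is a dict: "clock": time; "joint_pos": joint angles; "joint_vel": joint speeds; "tau": joint torques, N m; "tool_pos": TCP position; "orientation": TCP orientation; "contact_force": force on the tool from outside, world axes, zero at the start; "moment": the same for the moment, N m; "finger_gap": opening from 0.0 (shut) to 1.0 (fully open).
Only numpy, scipy, OpenCV 4.12 (cv2) and the standard library are available. Lean on these libraries where they do the work, as an engineer would, in place of code of your own. Each camera call takes 0.05 s, during which the arm holds its last target. There are 200 camera calls.

## Working session

There is one attempt and no reset: what is moved stays moved. The work goes in short steps, Python scripts to look and compute and a shell command to move; the robot and the scene stay as the last step left them, time stands still between calls to the robot, and variables do not carry over. Pictures are saved under pics/ and viewed, about 8 in all and at most 12, crops included, and the job is handed in when it is done.

```bash
ls; mkdir -p pics; python3 - <<'E'
from bench import env
import cv2,numpy as np
print(env.observe(), env.grip_depth)
for n in("scene","top","wrist"):
    im=env.get_image(n); cv2.imwrite(f"pics/{n}0.png",im)
    m=env.camera_model(n); print(n,{k:np.round(v,4).tolist() if not isinstance(v,str) else v for k,v in m.items()})
E
```

```text
pics
{'clock': 0.0, 'joint_pos': array([ 5.35826793e+01,  1.48598647e+01,  8.80124199e+01,  3.11446016e-05,
        7.72350945e+01, -1.16208804e+01]), 'joint_vel': array([ 0.02763308,  0.09728442, -0.03964938,  0.01441647, -0.01728021,
       -0.02058335]), 'tau': array([-1.76936039e-03, -4.37299597e+01, -2.84001178e+01,  7.18124444e-02,
        4.12262650e-02, -1.29576570e-04]), 'tool_pos': array([0.23031555, 0.49883324, 0.21780264]), 'orientation': array([-1.79894828e+02, -2.16596265e-02,  1.55203533e+02]), 'contact_force': array([-0.86063957, -0.4681799 , -0.11518704]), 'moment': array([-0.01560068, -0.04081158, -0.05308059]), 'finger_gap': 0.9968872112880304} 0.0188
scene {'K': [[392.2127, 0.0, 315.1191], [0.0, 392.2127, 202.9792], [0.0, 0.0, 1.0]], 'extrinsics': [[0.6177, 0.5076, -0.6006, 1.1659], [0.7862, -0.4162, 0.4569, -0.419], [-0.018, -0.7544, -0.6562, 0.7412], [0.0, 0.0, 0.0, 1.0]]}
top {'K': [[435.2558, 0.0, 319.2581], [0.0, 435.2558, 203.5599], [0.0, 0.0, 1.0]], 'extrinsics': [[-0.0077, -0.9939, 0.1103, 0.4855], [-1.0, 0.007, -0.006, 0.0304], [0.0052, -0.1104, -0.9939, 1.0213], [0.0, 0.0, 0.0, 1.0]]}
wrist {'K': [[309.7069, 0.0, 322.726], [0.0, 309.7069, 197.8516], [0.0, 0.0, 1.0]], 'mount': [[0.0022, -0.9633, -0.2685, 0.0742], [1.0, 0.002, 0.0011, -0.0], [-0.0005, -0.2685, 0.9633, -0.1653], [0.0, 0.0, 0.0, 1.0]]}
```

View pics/top0.png

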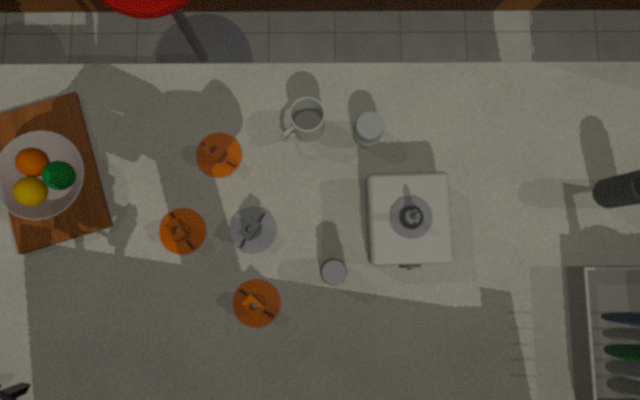

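View pics/scene0.png

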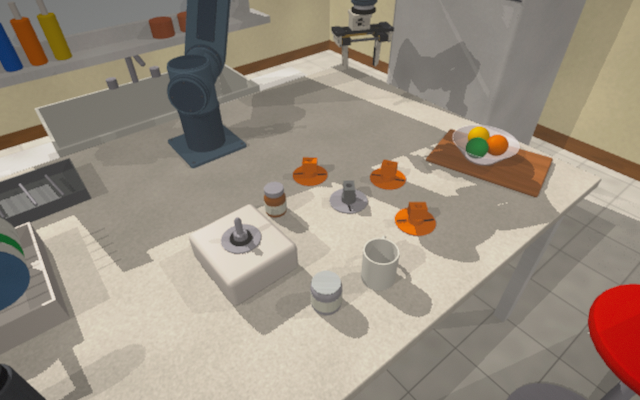

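Top view: the grey disc is at about (253,230) and the base spindle at about (411,216), with the dial at (409,265). The mug is at (307,115), the jar at (369,128) and the tin at (334,271).
Candidates for the disc: orange look-alikes at (219,155), (183,231) and (257,303), the steel seat ring at (411,217) and the grey disc at (253,230). I choose the grey steel one; scene view has it at (348,198).

```bash
cat > h.py <<'E'
import numpy as np,cv2
from scipy.spatial.transform import Rotation as R
from bench import env
def toolT(s=None):
    s=s or env.observe(); T=np.eye(4); T[:3,:3]=R.from_euler('xyz',s['orientation'],degrees=True).as_matrix(); T[:3,3]=s['tool_pos']; return T
def ray(n,uv,T=None):
    m=env.camera_model(n);K=np.array(m['K']); x=(uv[0]-K[0,2])/K[0,0]; y=(uv[1]-K[1,2])/K[1,1]
    if n=='wrist':
        E=(toolT() if T is None else T)@np.array(m['mount']); r=np.hypot(x,y); d=np.array([x/r*np.sin(r),y/r*np.sin(r),np.cos(r)])
    else: E=np.array(m['extrinsics']); d=np.array([x,y,1.])
    return E[:3,3],E[:3,:3]@d/np.linalg.norm(d)
def plane(n,uv,z,T=None):
    o,d=ray(n,uv,T); return o+d*(z-o[2])/d[2]
def proj(n,p,T=None):
    m=env.camera_model(n);K=np.array(m['K'])
    E=(toolT() if T is None else T)@np.array(m['mount']) if n=='wrist' else np.array(m['extrinsics'])
    q=np.linalg.inv(E)@np.append(p,1); q=q[:3]
    if n=='wrist':
        r=np.hypot(q[0],q[1]); a=np.arctan2(r,q[2]); return K[:2,2]+K[0,0]*a*q[:2]/r
    return K[:2,2]+K[0,0]*q[:2]/q[2]
def tri(rays):
    A=np.zeros((3,3));b=np.zeros(3)
    for o,d in rays: P=np.eye(3)-np.outer(d,d);A+=P;b+=P@o
    p=np.linalg.solve(A,b); return p,[np.linalg.norm((np.eye(3)-np.outer(d,d))@(p-o))*1e3 for o,d in rays]
def totool(p,yaw=None):
    "shift in cm along tool axes taking TCP to p"
    T=toolT(); return np.round(T[:3,:3].T@(np.asarray(p)-T[:3,3])*100,2)
E
python3 - <<'E'
from h import *
t=cv2.imread('pics/top0.png');s=cv2.imread('pics/scene0.png')
print('plate',plane('top',(253,230),.005),plane('scene',(349,201),.005), tri([ray('top',(253,230)),ray('scene',(349,201))]))
print('ring',plane('top',(411,217),.094),plane('scene',(242,239),.094),tri([ray('top',(411,217)),ray('scene',(242,239))]))
for uv,z in(((307,115),.09),((369,125),.085),((333,271),.075)):print(plane('top',uv,z))
a=cv2.resize(t[190:270,210:290],None,fx=5,fy=5,interpolation=2);b=cv2.resize(s[160:240,308:388],None,fx=5,fy=5,interpolation=2)
cv2.imwrite('pics/c1.png',np.hstack([a,b]))
print(toolT())
E
```

```text
plate [0.53742301 0.17918517 0.005     ] [0.54689091 0.17416282 0.005     ] (array([ 0.53838552,  0.18124525, -0.00468133]), [np.float64(0.7863882021329618), np.float64(0.7863882021329881)])
ring [ 0.55817208 -0.17124022  0.094     ] [ 0.56613007 -0.17515468  0.094     ] (array([ 0.55892829, -0.17258187,  0.08646032]), [np.float64(0.33671522286629435), np.float64(0.33671522286634903)])
[0.78535225 0.05021668 0.09      ]
[ 0.76339125 -0.08657964  0.085     ]
[ 0.44443262 -0.00380896  0.075     ]
[[-9.07826075e-01  4.19346197e-01 -7.65115014e-04  2.30412019e-01]
 [ 4.19346839e-01  9.07825384e-01 -1.14045778e-03  4.98971302e-01]
 [ 2.16344197e-04 -1.35618588e-03 -9.99999057e-01  2.18019462e-01]
 [ 0.00000000e+00  0.00000000e+00  0.00000000e+00  1.00000000e+00]]
```

View pics/c1.png

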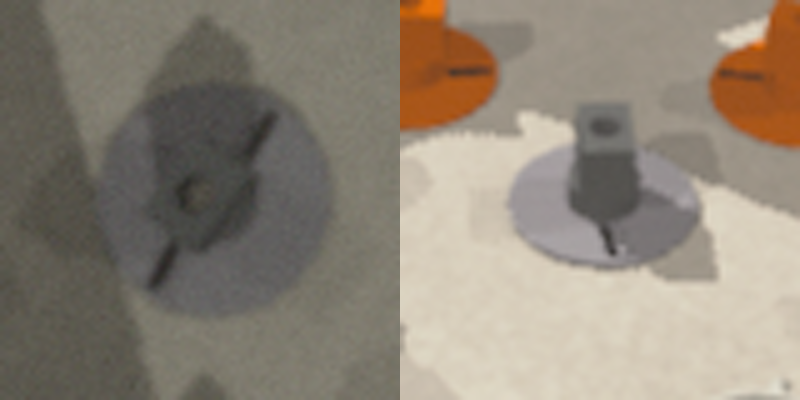

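The crop confirms a grey disc with a pale hole in the block top; the plate's slot runs from top crop (150,285) to (275,115), about −36° in world. Moving above it.

```bash
python3 -m crank '[-4.5,-1.8,0,0,-9,-3.6,0,0,-14,-5.4,0,0,-19,-7.2,1,0,-24,-9,2,0]'; python3 -m crank '[-5,-2,1,0,-10,-4,2,0,-15,-6,3,0,-17.4,-7.1,4,0,-17.4,-7.1,4,0]'
python3 - <<'E'
from h import *
s=env.observe(); cv2.imwrite('pics/w1.png',env.get_image('wrist')); T=toolT(s); np.save('T1.npy',T); print(T, s['contact_force'])
E
```

```text
clock: 0.78
tool_pos: [0.4115, 0.3153, 0.1978]
orientation: [-179.9, -0.0, 155.2]
contact_force: [1.3, 0.5, -0.7]
finger_gap: 1.001
clock: 1.4
tool_pos: [0.54, 0.1761, 0.1565]
orientation: [-179.9, -0.1, 155.0]
contact_force: [0.0, 0.2, 0.0]
finger_gap: 0.999
[[-0.90651373  0.42216579 -0.00298219  0.54001517]
 [ 0.422171    0.90651516 -0.00138219  0.17608785]
 [ 0.00211989 -0.00251197 -0.9999946   0.15650048]
 [ 0.          0.          0.          1.        ]] [0.03944147 0.23857103 0.00957282]
```

View pics/w1.png

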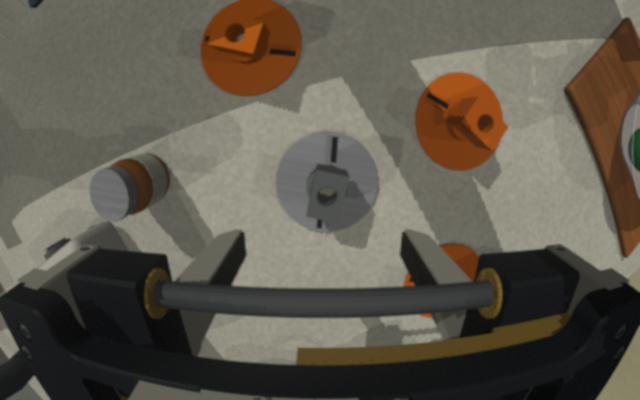

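The grey disc is centred at about (327,181), the hole in the block at (327,195), and the slots at (334,148) and (319,223). Cropping for the block's edges.

```bash
python3 - <<'E'
from h import *
T=np.load('T1.npy'); w=cv2.imread('pics/w1.png')
cv2.imwrite('pics/w1c.png',cv2.resize(w[120:245,265:390],None,fx=4.8,fy=4.8,interpolation=2))
print('hole top58',plane('wrist',(327,195),.058,T),plane('top',(249.2,229),.058))
print(tri([ray('wrist',(327,195),T),ray('top',(249.2,229))]))
print('plate',plane('wrist',(327,181),.005,T),tri([ray('wrist',(327,181),T),ray('top',(253,230)),ray('scene',(349,201))]))
a=plane('wrist',(334,148),.005,T);b=plane('wrist',(319,223),.005,T);d=b-a;print('slot yaw',np.degrees(np.arctan2(d[1],d[0])))
E
```

```text
hole top58 [0.53842396 0.18101123 0.058     ] [0.53698928 0.17983821 0.058     ]
(array([0.53773533, 0.18044793, 0.05772912]), [np.float64(0.9174641361852945), np.float64(0.9174641361850436)])
plate [0.53772713 0.18199637 0.005     ] (array([ 0.53890093,  0.18109641, -0.00409791]), [np.float64(0.687161797480134), np.float64(1.1594155459385869), np.float64(0.5227617245823556)])
slot yaw -35.699696238956015
```

View pics/w1c.png

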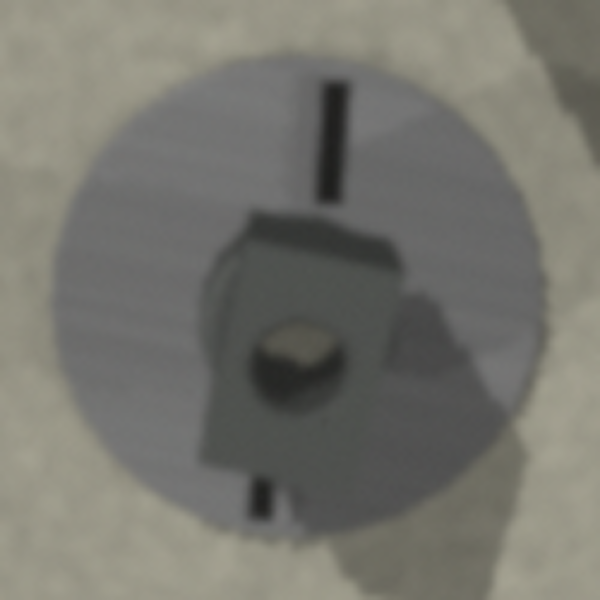

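Block's long edges run parallel to the slot, so the disc's x yaw is about −36°/144°. The two-view height of the block top is 57.7 mm, which agrees with the text. The tool needs +0.19 rad.

```bash
python3 -m crank '[0.2,0.15,1,0.1,0.37,0.31,4,0.19,0.37,0.31,7,0.19,0.37,0.31,8,0.19,0.37,0.31,8,0.19]'
python3 - <<'E'
from h import *
s=env.observe(); im=env.get_image('wrist');cv2.imwrite('pics/w2.png',im); T=toolT(s); np.save('T2.npy',T); print(T[:3,3],s['orientation'])
p=np.array([.538,.1805,.058]); u=proj('wrist',p,T); print(u, proj('top',p)); x,y=map(int,u)
cv2.imwrite('pics/w2c.png',cv2.resize(im[max(0,y-100):y+60,x-100:x+100],None,fx=3,fy=3)); print(x-100,max(0,y-100))
print(totool([.538,.1805,.0255]))
E
```

```text
clock: 2.08
tool_pos: [0.5365, 0.1824, 0.0773]
orientation: [-179.9, -0.1, 144.3]
contact_force: [0.1, -0.1, 0.0]
finger_gap: 1.004
[0.53646163 0.18239857 0.07725273] [-1.79852528e+02 -1.33331088e-01  1.44277979e+02]
[321.34146604 235.5724799 ] [248.90501741 228.54492325]
221 135
[-0.18 -0.1   5.25]
```

View pics/w2c.png

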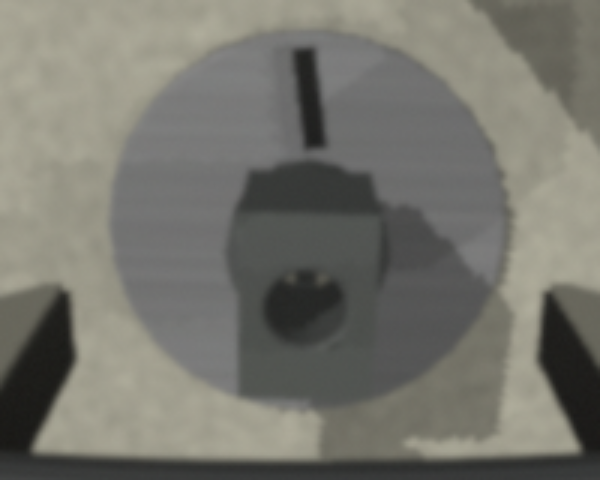

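The block is square to the jaws, and the hole at pixel (323,238) is within 2 px of the prediction. Descend and grip.

```bash
python3 -m crank '[-0.18,-0.1,1.5,0,-0.18,-0.1,3,0,-0.18,-0.1,4.5,0,-0.18,-0.1,5.2,0,-0.18,-0.1,5.2,0]'; python3 -m crank '[0,0,0,0,0,0,0,0,0,0,0,0,0,0,0,0,0,0,0,0]' -1 40;python3 -m crank '[0,0,0,0,0,0,0,0,0,0,0,0,0,0,0,0,0,0,0,0]'
```

```text
clock: 2.75
tool_pos: [0.5375, 0.1803, 0.0251]
orientation: [-179.8, -0.1, 144.3]
contact_force: [-0.0, 0.6, 0.5]
finger_gap: 1.0
clock: 3.38
tool_pos: [0.5376, 0.1803, 0.0252]
orientation: [-179.9, -0.1, 144.3]
contact_force: [-0.2, -0.6, 0.0]
finger_gap: 0.513
clock: 4.0
tool_pos: [0.5376, 0.1804, 0.0252]
orientation: [-179.9, -0.1, 144.3]
contact_force: [-0.3, 1.8, -0.4]
finger_gap: 0.322
```

```bash
python3 -m crank '[0,0,-3,0,0,0,-7,0,0,0,-11,0,0,0,-15,0,0,0,-18,0]'; python3 -m crank '[-1.3,-4.5,0,0,-2.7,-9.5,0,0,-4.1,-15,0,0,-5.5,-20,0,0,-7,-25,0,0]';python3 -m crank '[-0.5,-2.3,0,0,-0.5,-2.3,0,0,-0.5,-2.3,0,0,-0.5,-2.3,0,0,-0.5,-2.3,0,0]'
python3 - <<'E'
from h import *
s=env.observe(); im=env.get_image('wrist');cv2.imwrite('pics/w3.png',im); T=toolT(s); np.save('T3.npy',T); print(T,s['contact_force'],s['finger_gap'])
for z in(.094,.112,.156):print(proj('wrist',[.559,-.172,z],T))
E
```

```text
clock: 4.62
tool_pos: [0.538, 0.1804, 0.2066]
orientation: [-179.9, -0.1, 144.3]
contact_force: [0.4, 0.6, -3.1]
finger_gap: 0.321
clock: 5.25
tool_pos: [0.4473, -0.0647, 0.2066]
orientation: [-179.8, -0.2, 144.3]
contact_force: [1.2, 0.7, -2.4]
finger_gap: 0.326
clock: 5.88
tool_pos: [0.4382, -0.0854, 0.2066]
orientation: [-179.8, -0.2, 144.4]
contact_force: [-0.6, -0.7, -2.6]
finger_gap: 0.319
[[-8.12729561e-01  5.82627453e-01 -3.98898821e-03  4.38196531e-01]
 [ 5.82633812e-01  8.12734598e-01 -5.59770525e-04 -8.54422645e-02]
 [ 2.91585105e-03 -2.77906146e-03 -9.99991887e-01  2.06633063e-01]
 [ 0.00000000e+00  0.00000000e+00  0.00000000e+00  1.00000000e+00]] [-0.63054456 -0.66906765 -2.57837539] 0.31911934532660313
[322.44860925 323.43976853]
[322.39643324 333.61186468]
[322.24834273 362.20076176]
```

View pics/w3.png

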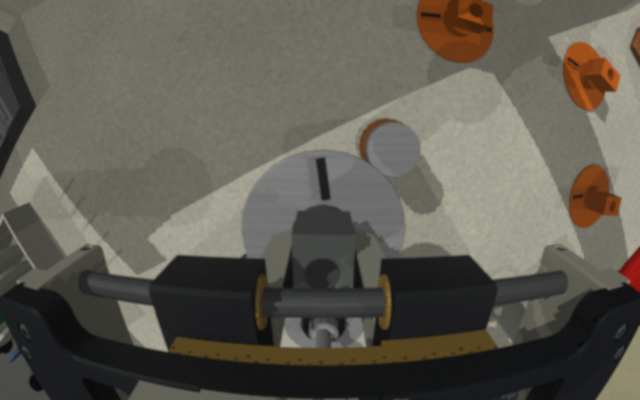

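Wrist view 3: the disc is held upright; the spindle is behind the gripper at (323,333), since image-up is tool +x. Pass over to the other side so it shows ahead of the plate.

```bash
python3 -m crank '[-5,0,-0.5,0,-10,0,-0.5,0,-15,0,-0.5,0,-20,0,-0.5,0,-25,0,-0.5,0]'; python3 -m crank '[0,0,0,0,0,0,0,0,0,0,0,0,0,0,0,0,0,0,0,0]'
python3 - <<'E'
from h import *
s=env.observe(); im=env.get_image('wrist');cv2.imwrite('pics/w4.png',im); T=toolT(s); np.save('T4.npy',T); print(T[:3,3],s['orientation'],s['contact_force'],s['finger_gap'])
for z in(.094,.112,.156):print(z,proj('wrist',[.559,-.172,z],T))
x,y=map(int,proj('wrist',[.559,-.172,.112],T)); x0=x-60;y0=max(0,y-50);print(x0,y0)
cv2.imwrite('pics/w4c.png',cv2.resize(im[y0:y0+100,x0:x0+120],None,fx=6,fy=6,interpolation=2))
E
```

```text
clock: 6.55
tool_pos: [0.6428, -0.2316, 0.2104]
orientation: [-179.8, -0.2, 144.4]
contact_force: [0.4, 0.4, -2.7]
finger_gap: 0.321
clock: 7.18
tool_pos: [0.6426, -0.2312, 0.2112]
orientation: [-179.8, -0.1, 144.4]
contact_force: [0.4, -0.3, -3.0]
finger_gap: 0.323
[ 0.64263614 -0.2312177   0.21119122] [-1.79844559e+02 -1.41121759e-01  1.44417009e+02] [ 0.42502167 -0.30393898 -2.9756582 ] 0.3231763303492474
0.094 [322.39529592  83.16848838]
0.112 [322.32373187  81.05759977]
0.156 [322.09964879  74.46910883]
262 31
```

View pics/w4c.png

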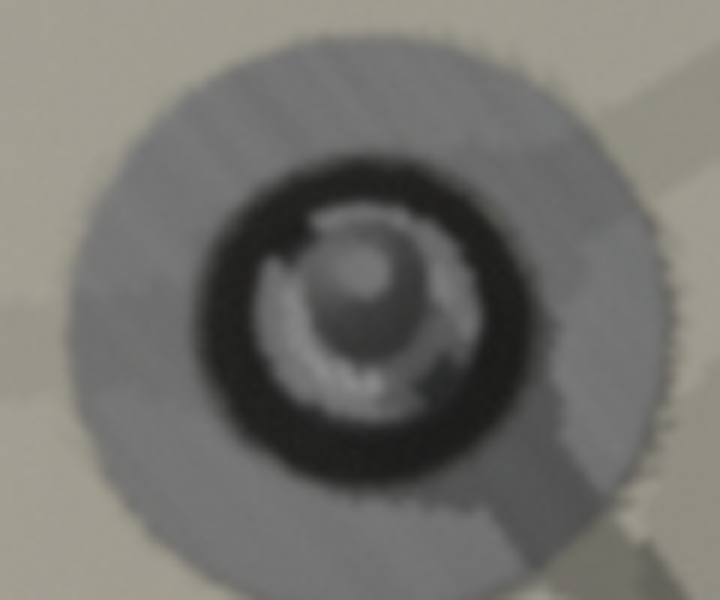

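The spindle shows clearly: shoulder centre at crop (368,313), keyways at (292,242) and (440,380), pilot tip about (365,272), and seat ring 72–668 across.

```bash
python3 - <<'E'
from h import *
T=np.load('T4.npy'); px=lambda c:(262+c[0]/6-.4,31+c[1]/6-.4)
P=lambda c,z:plane('wrist',px(c),z,T)
print('shoulder',P((368,313),.112),'tip',P((365,273),.156),'collar',P((366,321),.100),'ringx',P((370,330),.094))
a,b=P((292,242),.112),P((440,380),.112);d=b-a
print('keyway yaw',np.degrees(np.arctan2(d[1],d[0])),np.linalg.norm(d),(a+b)/2)
print('tri ring',tri([ray('wrist',px((366,321)),T),ray('top',(411,216.5)),ray('scene',(242,239))]))
# disc hole now, in hand
print(proj('wrist',(T@[0,0,-.0328,1])[:3],T))
t=cv2.imread('pics/top0.png')
# pilot tip height: this view vs top
print('tip top px expected',proj('top',[.5595,-.1725,.156]))
c=cv2.resize(t[185:250,375:450],None,fx=5,fy=5,interpolation=2)
cv2.imwrite('pics/w4h.png',np.vstack([cv2.resize(c,(480,416)),cv2.resize(cv2.imread('pics/w4.png')[140:300,240:400],(480,480))])[:600+296])
E
```

```text
shoulder [ 0.56050004 -0.17244001  0.112     ] tip [ 0.56009754 -0.17249498  0.156     ] collar [ 0.56029578 -0.17267769  0.1       ] ringx [ 0.56127841 -0.17266327  0.094     ]
keyway yaw 10.716349709625694 0.02873161912430562 [ 0.56003344 -0.17244248  0.112     ]
tri ring (array([ 0.55956755, -0.1724149 ,  0.08716606]), [np.float64(0.5421103033731712), np.float64(0.3985453242457581), np.float64(0.20519591320213731)])
[322.17012438 271.82563246]
tip top px expected [418.27288602 213.85944183]
```

Spindle at (0.5601, −0.1725), keyways at yaw +10.7°. The disc is at −35.6°, so it needs +46.3° in world, which is −0.81 rad about tool z.

```bash
python3 -m crank '[2,0,0,-0.16,4,0,0,-0.32,6,0,0,-0.48,8,0,0,-0.64,10.1,0,0,-0.808]'; python3 -m crank '[0,0,0,0,0,0,0,0,0,0,0,0,0,0,0,0,0,0,0,0]'
python3 - <<'E'
from h import *
s=env.observe();print(s['tool_pos'],s['orientation'],s['contact_force'],s['joint_pos'],totool([.5601,-.1725,.185]))
E
```

```text
clock: 7.85
tool_pos: [0.5599, -0.1722, 0.2117]
orientation: [-180.0, -0.2, -169.0]
contact_force: [1.2, -1.0, -1.5]
finger_gap: 0.318
clock: 8.48
tool_pos: [0.5601, -0.1724, 0.2114]
orientation: [-180.0, -0.2, -169.0]
contact_force: [-0.7, 0.6, -2.8]
finger_gap: 0.322
[ 0.56011108 -0.17236081  0.21142195] [-179.98644856   -0.19837181 -169.01918593] [-0.65401967  0.56881818 -2.8161644 ] [ -27.91680109   18.89619861   83.32922939   -0.13816963   77.92048366
 -128.86855194] [-0.01 -0.01  2.64]
```

```bash
python3 -m crank '[0,0,1.2,0,0,0,2.4,0,0,0,3.6,0,0,0,4.6,0,0,0,4.6,0]'; python3 -m crank '[0,0,0.3,0,0,0,0.6,0,0,0,0.9,0,0,0,1.2,0,0,0,1.2,0]'
```

```text
clock: 9.1
tool_pos: [0.5593, -0.172, 0.1641]
orientation: [179.9, -0.3, -169.0]
contact_force: [-0.2, 0.3, -2.6]
finger_gap: 0.317
clock: 9.72
tool_pos: [0.559, -0.1721, 0.1519]
orientation: [179.9, -0.3, -169.0]
contact_force: [-0.5, 0.2, -2.0]
finger_gap: 0.319
```

```bash
python3 -m crank '[-0.1,0.02,0.1,0,-0.1,0.02,0.4,0,-0.1,0.02,0.7,0,-0.1,0.02,1.0,0,-0.1,0.02,1.0,0]'; python3 -m crank '[0,0,0.1,0,0,0,0.2,0,0,0,0.3,0,0,0,0.3,0,0,0,0.3,0]'
```

```text
clock: 10.35
tool_pos: [0.5586, -0.1722, 0.1416]
orientation: [179.9, -0.5, -169.0]
contact_force: [-4.5, -2.1, -0.8]
finger_gap: 0.321
clock: 10.98
tool_pos: [0.5585, -0.1722, 0.1385]
orientation: [179.9, -0.5, -169.0]
contact_force: [-2.5, -1.4, -2.4]
finger_gap: 0.322
```

```bash
python3 -m crank '[0.03,0,0.1,0,0.03,0,0.2,0,0.03,0,0.3,0,0.03,0,0.4,0,0.03,0,0.4,0]'
```

```text
clock: 11.6
tool_pos: [0.5583, -0.1722, 0.1343]
orientation: [179.9, -0.5, -169.0]
contact_force: [-0.8, -1.1, -2.7]
finger_gap: 0.318
```

```bash
python3 -m crank '[0,0,0.1,0,0,0,0.2,0,0,0,0.3,0,0,0,0.4,0,0,0,0.4,0]'; python3 -m crank '[0,0,0.1,0,0,0,0.2,0,0,0,0.3,0,0,0,0.3,0,0,0,0.3,0]'
```

```text
clock: 12.22
tool_pos: [0.5583, -0.1722, 0.1302]
orientation: [179.9, -0.5, -169.0]
contact_force: [-0.8, 0.1, -3.5]
finger_gap: 0.322
clock: 12.85
tool_pos: [0.5582, -0.1721, 0.1271]
orientation: [179.9, -0.5, -169.0]
contact_force: [-0.5, -0.4, -2.7]
finger_gap: 0.32
```

The tabs dropped straight into the keyways with no axial force. Next is the collar.

```bash
python3 -m crank '[0,0,0.1,0,0,0,0.2,0,0,0,0.3,0,0,0,0.3,0,0,0,0.3,0]'; python3 -m crank '[0,0,0.05,0,0,0,0.1,0,0,0,0.15,0,0,0,0.2,0,0,0,0.2,0]'
```

```text
clock: 13.48
tool_pos: [0.5583, -0.1722, 0.1247]
orientation: [179.9, -0.5, -169.0]
contact_force: [-3.4, -0.4, 4.6]
finger_gap: 0.321
clock: 14.1
tool_pos: [0.5582, -0.1721, 0.1229]
orientation: [179.9, -0.5, -169.0]
contact_force: [-4.0, 0.6, 5.8]
finger_gap: 0.32
```

Collar resistance of about 8 N, as described (the no-load reading is about −2.5 N). Continuing down.

```bash
python3 -m crank '[0.03,0,0.05,0,0.03,0,0.1,0,0.03,0,0.15,0,0.03,0,0.2,0,0.03,0,0.2,0]'; python3 -m crank '[0.02,0,0.05,0,0.02,0,0.1,0,0.02,0,0.12,0,0.02,0,0.12,0,0.02,0,0.12,0]'
```

```text
clock: 14.72
tool_pos: [0.5582, -0.1722, 0.1209]
orientation: [179.9, -0.4, -169.0]
contact_force: [-1.5, 1.0, 3.8]
finger_gap: 0.319
clock: 15.35
tool_pos: [0.5581, -0.1722, 0.1197]
orientation: [179.9, -0.4, -169.0]
contact_force: [-0.5, 1.9, 2.6]
finger_gap: 0.317
```

```bash
python3 -m crank '[0,0,0.03,0,0,0,0.07,0,0,0,0.1,0,0,0,0.1,0,0,0,0.1,0]'; python3 -m crank '[0,0,0.03,0,0,0,0.07,0,0,0,0.1,0,0,0,0.1,0,0,0,0.1,0]'
```

```text
clock: 15.98
tool_pos: [0.5581, -0.1722, 0.1193]
orientation: [180.0, -0.4, -169.0]
contact_force: [-2.3, 1.8, 8.6]
finger_gap: 0.323
clock: 16.6
tool_pos: [0.5581, -0.1722, 0.1193]
orientation: [180.0, -0.4, -169.0]
contact_force: [-3.5, 3.0, 9.6]
finger_gap: 0.323
```

```bash
python3 -m crank '[0,0,0.05,0,0,0,0.1,0,0,0,0.15,0,0,0,0.2,0,0,0,0.2,0]'
```

```text
clock: 17.23
tool_pos: [0.5581, -0.1722, 0.1192]
orientation: [-180.0, -0.3, -169.0]
contact_force: [-6.5, 4.1, 16.0]
finger_gap: 0.321
```

Rigid stop at 0.1192, exactly the expected home height. Relax the load, then release and retreat.

```bash
python3 -m crank '[0,0,0,0,0,0,0,0,0,0,0,0,0,0,0,0,0,0,0,0]'; python3 -m crank '[0,0,0,0,0,0,0,0,0,0,0,0,0,0,0,0,0,0,0,0]' 1; python3 -m crank '[0,0,0,0,0,0,0,0,0,0,0,0,0,0,0,0,0,0,0,0]';python3 -m crank '[0,0,-1,0,0,0,-3,0,0,0,-5,0,0,0,-8,0,0,0,-12,0]'
python3 -m crank '[-4,0,-1,0,-9,0,-1,0,-14,0,-1,0,-17,0,-1,0,-17,0,-1,0]'
python3 - <<'E'
from h import *
s=env.observe();w=env.get_image('wrist');t=env.get_image('top');sc=env.get_image('scene');cv2.imwrite('pics/w5.png',w)
T=toolT(s);np.save('T5.npy',T);print(s['tool_pos'],s['contact_force'],[proj(n,[.56,-.1725,z],T) for n in('top','scene') for z in(.099,.152)])
a=cv2.resize(t[60:300,260:470],(525,600));b=sc[150:300,190:340]
cv2.imwrite('pics/f.png',np.hstack([a,np.vstack([cv2.resize(b,(270,270)),cv2.resize(w[0:300,120:520],(270,330))])]))
E
```

```text
clock: 17.85
tool_pos: [0.5579, -0.1722, 0.1193]
orientation: [-180.0, -0.4, -169.0]
contact_force: [-1.3, 2.0, 5.4]
finger_gap: 0.32
clock: 18.48
tool_pos: [0.5579, -0.1722, 0.1192]
orientation: [-180.0, -0.4, -169.0]
contact_force: [-0.2, 0.0, -0.1]
finger_gap: 0.81
clock: 19.1
tool_pos: [0.5579, -0.1723, 0.1192]
orientation: [-180.0, -0.4, -169.0]
contact_force: [0.2, 0.8, 0.7]
finger_gap: 0.999
clock: 19.73
tool_pos: [0.5582, -0.1718, 0.2402]
orientation: [180.0, -0.4, -169.0]
contact_force: [-0.1, 0.8, 0.6]
finger_gap: 1.0
clock: 20.35
tool_pos: [0.7264, -0.1386, 0.2479]
orientation: [179.9, -0.5, -168.9]
contact_force: [-0.2, -0.6, 0.1]
finger_gap: 1.001
[ 0.72638191 -0.13855647  0.24790668] [-0.23814167 -0.63483588  0.10157557] [array([412.06921502, 215.9517703 ]), array([417.80369833, 213.78427039]), array([241.34959786, 235.44572695]), array([237.94338672, 218.58478508])]
```

View pics/f.png

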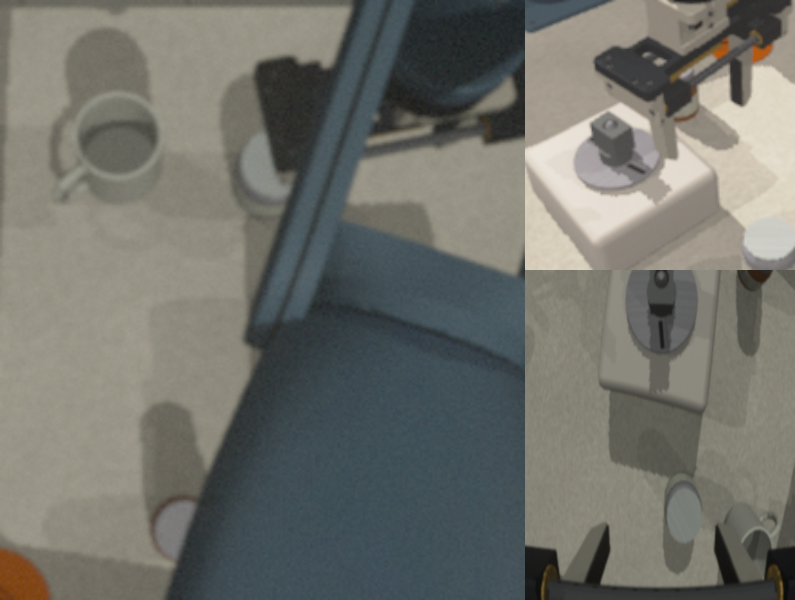

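Disc flat on the ring with the pilot tip just showing through its hole. The scene plate centre is about (242,238), against (241,235) predicted for home; before the fit, the bare ring showed a similar offset. Mug, jar and tin stand where they were, and nothing touches the robot. Handing in.

```bash
python3 -c "
from bench import env
print(env.observe()['contact_force']);print(env.finish_job())"
```

```text
[-0.94931532 -0.20274089 -0.40466526]
the job is handed in; nothing more can be done
None
```

The slicing disc is home on the seat ring and released, and I handed the job in at about 20.5 s of the 69 s allowed.

**What I did:** I gripped the grey disc by its hub at 40 N. The wrist camera showed the keyways at about +10.7°, so I turned the disc to match while it was still above the spindle. The tabs dropped in on the way down, so no turning against the spindle was needed. I then pressed it past the collar and opened the gripper.

**Last checks that agreed:**
- **Fit:** the disc came to a firm stop at TCP height 0.1192 m, exactly where home should be. The collar resisted with about 8 N, and the peak press was about 18 N.
- **View after release:** the disc lies flat with the pilot tip showing through its hole. The mug and tin look unmoved, and the jar too, though the top view shows it only partly because the arm is in the way.
- **Robot:** it touches nothing, and the force reading is about zero.

**Checks that disagreed slightly:**
- **Sideways position:** the hand settled about 2 mm in x from the spindle position I measured by camera, with sideways loads of up to about 8 N during insertion. That is probably a small offset in the grip.
- **Scene camera:** it shows the plate about 2 px from the prediction, and it showed a similar offset on the bare ring before the fit.

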